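# Hang the black brush pad holder on the club rack

### The job

Hang the black brush pad holder on the rack: with its front tipped up, put its steel lip through the groove between the rack's sheet and upper rail, near the middle of the groove, then swing the front down so that it hangs level and fully home with its back plate against the sheet, and let go. Leave the blue holder and the white car body where they are.

Things in the scene. Friction and masses are not known exactly. Their poses are not given: they have to be found in the camera images.
- black_holder: Open black rubber bin with a steel bracket at its back (+x) and copper pads fixed inside, 150 g, loose, standing level. Origin: underside, mid-width, in the plane of the back plate's rear face; z up. Bin y -25 to 25, x -95 to 0; flat sides 46 high for x -72 to 0, lower (24) in front. Grip across the tall sides, e.g. at x -50, z 30. May stand left or right, swapped with the blue one. All in mm.
- black_lip (a point): Top centre of the black holder's bracket lip (12, 0, 88 in the holder's frame, same axes). Bracket, 42 mm wide, in the holder's frame: back plate x -4 to 0, z 0 to 54; tongue back from it x 0 to 14, z 50 to 54; lip up from the tongue's end x 10 to 14, z 50 to 88. Seated: tongue on the sheet's top edge, lip behind the upper rail, back plate on the sheet's front face.
- rack_groove (a point): Mid-groove of the fixed rack: on the front face of its upright green sheet (6 thick, x 0 to 6) at the top edge, 120 above the table. x into the rack, y left along it, z up. Open groove z 0 to 30; over it an aluminium rail x 0 to 6, z 30 to 46; posts behind beyond y +-89. The 38 high lip needs the front up over 20 deg; 32 deg leaves about 4 mm above and below. Hung, it sags front-down about 3 deg.
- blue_holder: Bystander: the same holder in blue, with the same size and frame, loose on the table. Leave it alone.
- car_body: Bystander: loose faded white slot car body, 132 x 56 x 37 mm, right of the rack; origin at the centre of its underside, x along its length. Leave it alone. (A tin chest with brass latch, 114 x 164 x 90 mm, stands fixed left of the rack.)

How it is judged:
On the way:
1. with the front tipped up by more than 10 degrees, the black holder's lip is through the groove (angle between black_holder's own z axis and vertical above 0.175 rad and x of rack_groove in the frame of black_holder between -0.02 and 0.01 m and z of rack_groove in the frame of black_holder between 0.022 and 0.056 m and y of rack_groove in the frame of black_holder between -0.05 and 0.05 m), for 0.05 s.
At the end, for the whole second after the job is handed in: The black holder hangs at rest in the groove: level and square to the rack within 10 degrees, within 20 mm of the groove's middle, tongue within 6 mm of the sheet's top edge, back plate within 8 mm of the sheet; blue holder and car body within 30 mm of their starts (angle between black_holder's own z axis and vertical below 0.175 rad and angle between the x axis of black_holder and the x axis of rack_groove, either way round below 0.175 rad and y of black_holder in the frame of rack_groove between -0.02 and 0.02 m and x of rack_groove in the frame of black_holder between -0.006 and 0.008 m and z of rack_groove in the frame of black_holder between 0.044 and 0.056 m and linear speed of black_holder below 0.02 m/s and distance of each of blue_holder, car_body from where it was at the start of the episode below 0.03 m); the robot touches nothing.
It fails at once if the blue holder is pushed or picked up (moved over 30 mm) (distance of blue_holder from where it was at the start of the episode above 0.03 m).
It fails at once if the white car body is pushed (moved over 30 mm) (distance of car_body from where it was at the start of the episode above 0.03 m).
It also fails if it takes over 45 s, if anything falls off the work surface, if the arm or the gripper's body presses on something with over 40 N, if the wrist force passes 120 N, or if a joint passes its speed limit or range.

### The arm

A 7-joint arm with a two-finger parallel gripper is mounted at the origin on the work surface. World frame = base frame: x ahead of the robot, y to its left, z up, the work surface at z = 0. Lengths are in m, angles in rad, forces in N, time in s.
With the tool pointing down it reaches from about 0.425 to 0.875 m from the base axis. Payload 8.4 kg.
Tool frame: the origin (TCP) lies on the front face of the gripper's body, between the roots of the fingers; the fingertips stand 70 mm ahead of it and the grasp point (between the pads) lies 51 mm ahead of it; z points along the fingers, y is the line along which they close (so a half turn about z gives the same grasp; the last joint's range is limited). The gripper opens to 87 mm and grips with 3 to 60 N. Pads are 19 mm wide; open, the fingers measure 117 mm over their backs; the gripper's body (75 mm by 190 mm) begins 51 mm behind the grasp point.
Start: joints at [1.039, 0.333, 0.04, 1.465, -0.013, 1.343, -0.059], TCP at [0.273, -0.59, 0.292] pointing down, gripper open.
Joint ranges: [-2.58, 2.58], [-0.38, 2.09], [-1.3, 1.39], [0.25, 2.4], [-1.5, 4.64], [0.08, 2.09], [-2.65, 2.65]. Speed limits (rad/s): [2.22, 2.22, 2.79, 2.79, 3.14, 3.14, 3.14].

### API

Orientations are given as a rotation vector (axis times angle).
In Python, from rig import ctrl gives the robot as it stands.
- The arm moves only by the tool arm_command, never from a script. Its argument "commands" is text: rows parted by semicolons, each of 6 numbers parted by spaces: the shift along the tool's x, y, z in cm, then the turn, a rotation vector about the tool's x, y, z in degrees. In form: x y z ax ay az; .... A call has exactly 10 rows; each row is the pose to reach, as a shift and turn from the pose commanded when the call began, along the tool's axes at that moment; what a row does not reach only later rows make up. A row lasts 1/12 s, in which the tool goes at most 41.7 mm and 7.16 degrees, less where a joint would pass 70% of its speed; a pose out of reach is approached as far as the arm can. A call with a gripper value outside its range is refused whole. "fingers" is the closure, from 0 (fully open) to 1 (shut), set as the call begins (left out, the last holds). The fingers move at their own pace and stop on an object; "newtons" is the grip in N (left out, the last holds). Time passes only in rows, so rows that repeat a pose let the fingers close, or fill a call up. It gives the time, the measured TCP pose, the force, the opening and the grip force at its end, in the units of the state.
- ctrl.state(): the state, without advancing time (a new reading comes with each control period).
- ctrl.get_image(name): name is "scene" or "side" or "wrist"; returns a dict with "img" (420x560x3 uint8, red, green, blue), "intrinsics" (3x3 intrinsics, pixels), "k1" (the pictures are not rectified: a ray, as slopes to the right and down, at radius r is drawn at 1 + k1 r^2 times it, then the intrinsics apply), "position" and "rotation" of the camera in the world; the wrist camera has in their place "mount" (4x4, takes a point from camera to tool coordinates, whose origin is the TCP and whose axes are the flange's). Camera axes: x right, y up, looking along -z (the intrinsics and any distortion apply to the point x, -y, -z); pixel columns grow to the right and rows downward; lengths in m; the calibration is good to about 2 mm. A picture is of the moment at which its call begins: read the wrist's pose just before it. There is no depth.
- ctrl.sign_off(): hands the job in; it is judged then, once.
Trained networks look in a picture, given as the dict that the camera call returned (one of the last four; its "shot" number tells which), for a name from the list of things; names that differ only in an ending like _2 or _b are one class to them, and where a whole thing is asked for, a point or a joint stands for the part that bears it (a point fixed in the world has none). Each returns a list of dicts, best first, with "score" (0 to 1); they miss things now and then, are a little off and sometimes report something else, mostly with a low value. They report only what shows in the picture. A call takes as long as a camera call.
- ctrl.trace(picture, thing): "pixels" (420x560 bool, what is visible of it) and "xy" ([column, row] in pixels, amid what is visible of it).
The state is a dict: "t": time; "joints": joint angles; "dq": joint speeds; "joint_efforts": joint torques, N m; "position": TCP position; "eef_rot": TCP orientation; "force": force on the tool from outside, world axes, zero at the start; "wrist_torque": the same for the moment, N m; "width": finger opening in m; "grasp_force": force on a finger pad.
Only numpy, scipy, OpenCV 4.12 (cv2) and the standard library are available. Lean on these libraries where they do the work, as an engineer would, in place of code of your own. Each camera call takes 0.05 s, during which the arm holds its last target. There are 200 camera calls.

## Working session

There is one attempt and no reset: what is moved stays moved. The work goes in short steps, Python scripts to look and compute and a tool call to move; the robot and the scene stay as the last step left them, time stands still between calls to the robot, and variables do not carry over. Pictures are saved under pics/ and viewed, at most 10 in all, crops included, and the job is handed in when it is done.

Besides the shell and the picture viewer there is one more tool, called after "Emit:" by a JSON object that holds its "op" and its "data". arm_command: Moves the arm, as the interface text tells. Its arguments: {"type":"object","properties":{"commands":{"type":"string"},"fingers":{"type":"number"},"newtons":{"type":"number"}},"required":["commands"]}

```bash
ls; mkdir -p pics; cat > h.py <<'E'
import numpy as np, cv2
from rig import ctrl
from scipy.spatial.transform import Rotation as R
def cam(p,s=None):
    if 'mount' in p:
        M=np.array(p['mount']); T=np.eye(4); T[:3,:3]=R.from_rotvec(s['eef_rot']).as_matrix(); T[:3,3]=s['position']
        M=T@M; return M[:3,3],M[:3,:3]
    r=np.array(p['rotation'])
    if r.shape!=(3,3): r=R.from_rotvec(r).as_matrix()
    return np.array(p['position']),r
def ray(p,xy,s=None):
    K=np.array(p['intrinsics']);c,r=cam(p,s)
    d=np.array([(xy[0]-K[0,2])/K[0,0],(xy[1]-K[1,2])/K[1,1]]);u=d.copy()
    for _ in range(20): u=d/(1+p['k1']*(u@u))
    v=r@np.array([u[0],-u[1],-1]);return c,v/np.linalg.norm(v)
def proj(p,X,s=None):
    K=np.array(p['intrinsics']);c,r=cam(p,s)
    q=(np.atleast_2d(X)-c)@r; u=np.c_[q[:,0]/-q[:,2],-q[:,1]/-q[:,2]]
    u=u*(1+p['k1']*(u**2).sum(1))[:,None]
    return u*[K[0,0],K[1,1]]+[K[0,2],K[1,2]]
def atz(p,xy,z,s=None):
    c,v=ray(p,xy,s);return c+v*(z-c[2])/v[2]
def tri(rs):
    A=0;b=0
    for c,v in rs:
        P=np.eye(3)-np.outer(v,v);A=A+P;b=b+P@c
    return np.linalg.solve(A,b)
E
python3 - <<'E'
from h import *
import pickle
s=ctrl.state();print(s)
out={}
for n in['scene','side','wrist']:
    p=ctrl.get_image(n);cv2.imwrite(f'pics/{n}0.png',p['img'][...,::-1]);print(n,p.get('position'),p['intrinsics'],p['k1'])
    for t in['black_holder','blue_holder','car_body','black_lip','rack_groove']:
        try:
            for d in ctrl.trace(p,t)[:2]:print(n,t,round(d['score'],2),d['xy'],d['pixels'].sum()); 
        except Exception as e:print(t,e)
    out[n]=p
pickle.dump((s,out),open('p0.pkl','wb'))
a=np.vstack([out['scene']['img'],out['side']['img']])
E
```

```text
pics
{'t': 0.0, 'joints': array([ 1.03882787,  0.33393852,  0.03987916,  1.46630742, -0.01338642,
        1.34329049, -0.05852155]), 'dq': array([ 2.87695952e-04, -1.11139198e-03,  2.63147950e-04,  4.48870368e-04,
       -6.50347511e-04, -1.23467958e-03, -1.94484699e-05]), 'joint_efforts': array([ 7.11426037e-04, -6.56370735e+01,  1.33518767e+00, -4.03809536e+01,
       -6.00255956e-02,  4.49011708e-02,  1.71430083e-04]), 'position': array([ 0.27241881, -0.58975348,  0.29132372]), 'eef_rot': array([-3.06677633e+00, -6.74090548e-01,  7.62662385e-04]), 'force': array([ 1.35769349, -0.32692409,  0.76816037]), 'wrist_torque': array([-0.07156757,  0.04756462, -0.00859359]), 'grasp_force': 0.0, 'width': 0.0874726306823726}
scene [1.28653599 0.18181113 0.75353299] [[495.97192079   0.         282.5361192 ]
 [  0.         495.97192079 204.08311225]
 [  0.           0.           1.        ]] -0.0885354317579482
scene black_holder 0.75 [433.4, 245.3] 1307
scene blue_holder 0.58 [197.5, 188.9] 1061
scene car_body 0.96 [134.0, 234.3] 1671
scene black_lip 0.87 [434.8, 245.9] 1268
scene black_lip 0.34 [287.9, 231.7] 6523
scene rack_groove 0.83 [287.1, 235.1] 6886
side [ 0.60602887 -0.9716589   0.78898521] [[472.61019513   0.         285.81469336]
 [  0.         472.61019513 218.80754979]
 [  0.           0.           1.        ]] -0.06650806640893162
side black_holder 0.73 [257.1, 189.8] 773
side blue_holder 0.86 [257.5, 309.5] 1581
side blue_holder 0.59 [306.9, 228.1] 2146
side black_lip 0.57 [258.0, 186.7] 716
side rack_groove 0.7 [304.3, 228.4] 2060
wrist None [[333.96553145   0.         280.30921439]
 [  0.         333.96553145 212.70229698]
 [  0.           0.           1.        ]] -0.037301776732480744
```

View pics/scene0.png

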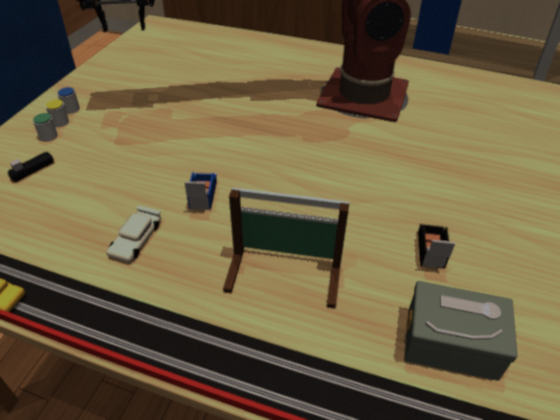

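View pics/side0.png

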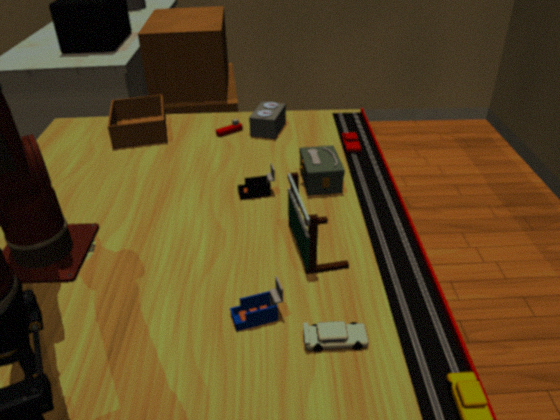

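The scene view shows the black holder at (433,245), left of the rack. The blue one is at (198,190), the car at (134,234), the chest at (460,330), and the rack spans (232–346, 190–300). The side view agrees, with black at (257,188) and the rack at (304,228). I'll zoom in for corners.

```bash
python3 - <<'E'
from h import *
import pickle
s,o=pickle.load(open('p0.pkl','rb'))
def crop(n,x,y,w,h,W,H):
    return cv2.resize(o[n]['img'][y:y+h,x:x+w,::-1],(W,H),interpolation=cv2.INTER_CUBIC)
A=crop('scene',220,180,140,115,420,345);B=crop('scene',405,215,60,60,300,300)
C=crop('side',275,165,80,115,320,460);D=crop('side',230,160,50,45,300,270)
im=np.zeros((600,800,3),np.uint8)
im[:345,:420]=np.clip(A*1.6,0,255);im[:460,440:760]=np.clip(C*1.6,0,255)
im[350:600,:300]=np.clip(B*2.,0,255)[:250]
im[460:600,440:740]=0
im[350:590,310:430]=0
cv2.imwrite('pics/c1.png',im)
for n,t in(('scene',(433,245)),('scene',(198,190)),('scene',(134,236)),('side',(257,188)),('side',(257,309))):print(n,t,atz(o[n],t,.03).round(3))
print(o['scene']['rotation'],)
# rails
for n,xy in(('scene',(289,198)),('scene',(233,192)),('scene',(347,206)),('scene',(326,303)),('side',(300,195))):print(n,xy,atz(o[n],xy,.166).round(3))
E
```

```text
scene (433, 245) [0.567 0.26  0.03 ]
scene (198, 190) [ 0.577 -0.248  0.03 ]
scene (134, 236) [ 0.746 -0.308  0.03 ]
side (257, 188) [0.562 0.239 0.03 ]
side (257, 309) [ 0.566 -0.254  0.03 ]
[0.56220442 0.76154913 1.78823132]
scene (289, 198) [ 0.675 -0.008  0.166]
scene (233, 192) [ 0.694 -0.107  0.166]
scene (347, 206) [0.66  0.093 0.166]
scene (326, 303) [0.868 0.112 0.166]
side (300, 195) [ 0.674 -0.015  0.166]
```

View pics/c1.png

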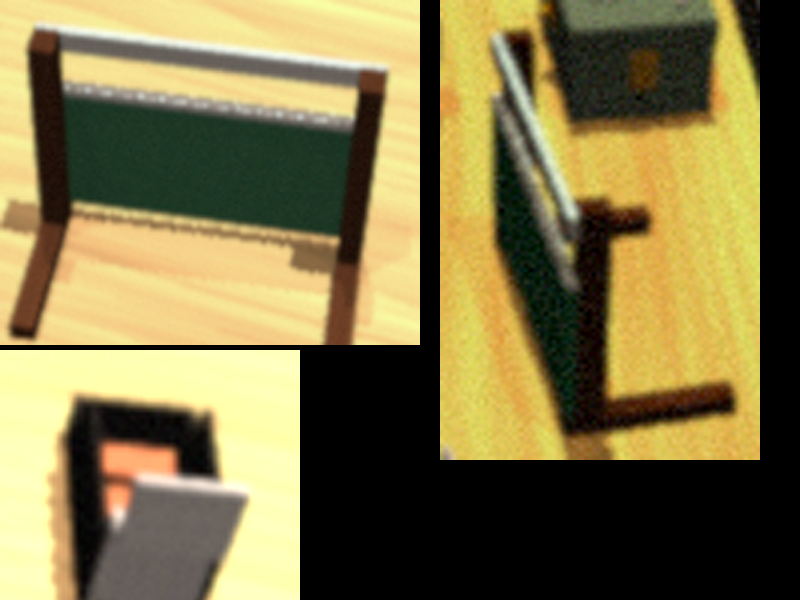

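The crops give the rack's rail at x≈0.675, y≈−0.008 with a yaw of about +9.6°. The black holder's back plate faces the camera and it stands near (0.56, 0.25). Next I'll work out the approach and plan the clearance path for the lip.

```bash
cat >> h.py <<'E'
def rel(pos,Rm,s=None,frm=None):
    """shift cm / turn deg from the current pose (or frm=(pos,R)) to the goal"""
    if frm is None:
        s=s or ctrl.state(); frm=(s['position'],R.from_rotvec(s['eef_rot']).as_matrix())
    d=frm[1].T@(np.array(pos)-frm[0])*100
    w=np.degrees(R.from_matrix(frm[1].T@Rm).as_rotvec())
    return np.r_[d,w].round(2)
def tool(yaw,lean,flip=1):
    """tool frame: fingers down, leaning so fingers point outward by lean deg along yaw; tool x = +flip*forward"""
    y,l=np.radians([yaw,lean]); f=np.array([np.cos(y),np.sin(y),0]);Z=np.array([0,0,1.])
    z=np.sin(l)*f-np.cos(l)*Z; x=flip*(np.cos(l)*f+np.sin(l)*Z)
    return np.c_[x,np.cross(z,x),z]
E
python3 - <<'E'
from h import *
import pickle,heapq
s,o=pickle.load(open('p0.pkl','rb'))
print(R.from_rotvec(s['eef_rot']).as_matrix().round(2)); print(np.array(o['wrist']['mount']).round(3))
for f in(1,-1):print(f,rel([.5,.12,.33],tool(12,15,f),s),rel([.45,-.2,.33],tool(0,0,f),s))
# path: config=(px,pz,phi): groove-frame position of holder point (0,50)
def rect(x0,x1,z0,z1,n=1.):
    X,Z=np.meshgrid(np.linspace(x0,x1,int((x1-x0)/n)+1),np.linspace(z0,z1,int((z1-z0)/n)+1));return np.c_[X.ravel(),Z.ravel()]
B=np.vstack([rect(-4,0,0,54,2),rect(0,14,50,54,2),rect(10,14,50,88,2)])-[0,50]
def sd(P,x0,x1,z0,z1):
    d=np.maximum(np.maximum(x0-P[:,0],P[:,0]-x1),np.maximum(z0-P[:,1],P[:,1]-z1));return d.min()
def clr(px,pz,ph):
    c,n=np.cos(ph),np.sin(ph); P=np.c_[c*B[:,0]+n*B[:,1],-n*B[:,0]+c*B[:,1]]+[px,pz]
    return min(sd(P,0,6,-120,0),sd(P,0,6,30,46))
xs=np.arange(-56,7,1.);zs=np.arange(-30,16,1.);ps=np.radians(np.arange(0,46,2))
C=np.array([[[clr(x,z,p) for p in ps] for z in zs] for x in xs])
# widest path (dijkstra with 1/clearance cost)
st=(0,int(np.where(zs==-10)[0][0]),16);gl=(int(np.where(xs==-1)[0][0]),int(np.where(zs==1)[0][0]),0)
print('clr goal',C[gl],C[st])
D={st:0};pr={};q=[(0,st)]
while q:
    d,u=heapq.heappop(q)
    if u==gl:break
    if d>D[u]:continue
    for dv in np.ndindex(3,3,3):
        v=tuple(np.array(u)+dv-1)
        if min(v)<0 or v[0]>=len(xs) or v[1]>=len(zs) or v[2]>=len(ps) or C[v]<=.4:continue
        nd=d+np.linalg.norm(np.array(dv)-1)*(1+20/max(C[v],.3)**2)
        if nd<D.get(v,1e18):D[v]=nd;pr[v]=u;heapq.heappush(q,(nd,v))
u=gl;L=[]
while u!=st:L.append(u);u=pr[u]
for u in L[::-1][::2]+[gl]:print(xs[u[0]],zs[u[1]],round(np.degrees(ps[u[2]])),round(C[u],1))
E
```

```text
[[ 0.91  0.42 -0.  ]
 [ 0.42 -0.91  0.  ]
 [-0.   -0.   -1.  ]]
[[ 0.001  0.967  0.253  0.068]
 [ 1.    -0.001 -0.002  0.   ]
 [-0.001  0.253 -0.967 -0.092]
 [ 0.     0.     0.     1.   ]]
1 [ 50.42 -54.9   -3.78  -1.77  14.96  12.71] [ 3.247e+01 -2.794e+01 -3.830e+00 -9.000e-02  3.000e-02  2.479e+01]
-1 [  50.42  -54.9    -3.78  -21.86   -2.59 -165.87] [ 3.2470e+01 -2.7940e+01 -3.8300e+00 -4.0000e-02 -1.3000e-01 -1.5521e+02]
clr goal 1.0 23.99039461294825
-55.0 -9.0 32 23.0
-53.0 -7.0 34 20.1
-51.0 -5.0 38 16.6
-49.0 -3.0 42 14.1
-47.0 -2.0 44 13.0
-45.0 -2.0 44 11.6
-43.0 -2.0 44 11.3
-41.0 -1.0 44 10.6
-39.0 0.0 44 9.6
-37.0 0.0 44 9.0
-35.0 1.0 44 8.5
-33.0 1.0 44 7.6
-31.0 2.0 44 7.0
-29.0 3.0 44 6.4
-27.0 3.0 44 5.8
-25.0 4.0 44 5.2
-23.0 5.0 44 4.6
-21.0 7.0 44 4.5
-19.0 9.0 44 4.8
-17.0 11.0 42 4.5
-15.0 12.0 40 4.3
-13.0 13.0 38 4.2
-11.0 13.0 36 4.8
-9.0 13.0 32 5.1
-7.0 12.0 28 5.2
-5.0 12.0 24 5.6
-4.0 11.0 20 5.6
-4.0 9.0 16 5.1
-4.0 7.0 12 4.1
-3.0 6.0 8 3.6
-3.0 4.0 4 2.8
-2.0 2.0 0 2.0
-1.0 1.0 0 1.0
```

```bash
python3 - <<'E'
from h import *
print(rel([.47,.02,.36],tool(5,20)))
E
```

```text
[ 43.51 -47.1   -6.77  -3.45  19.8   19.59]
```

Emit:
{"op": "arm_command", "data": {"commands": "4 -4.5 -0.7 -0.35 2 2; 7.5 -8 -1.2 -0.6 3.5 3.5; 11 -12 -1.7 -0.9 5 5; 14.5 -15.5 -2.3 -1.2 6.7 6.7; 18 -19.5 -2.8 -1.4 8 8; 21.5 -23.5 -3.4 -1.7 9.9 9.8; 24 -26.5 -3.8 -2 11 11; 27 -29.5 -4.2 -2.2 12.5 12.5; 30 -32.5 -4.7 -2.4 14 14; 33 -35.7 -5.2 -2.6 15 15", "fingers": 0}}

```text
t: 1.73
position: [0.3996, -0.1938, 0.3367]
eef_rot: [-3.092, -0.26, -0.416]
force: [0.5, -0.4, 1.1]
width: 0.0871
grasp_force: 0.0
```

Emit:
{"op": "arm_command", "data": {"commands": "2.5 -3 -0.4 -0.2 1.2 1.2; 5 -6 -0.8 -0.4 2.5 2.5; 7.5 -9 -1.2 -0.6 3.6 3.6; 9.5 -11.4 -1.5 -0.8 4.7 4.5; 9.5 -11.4 -1.5 -0.8 4.7 4.5; 9.5 -11.4 -1.5 -0.8 4.7 4.5; 9.5 -11.4 -1.5 -0.8 4.7 4.5; 9.5 -11.4 -1.5 -0.8 4.7 4.5; 9.5 -11.4 -1.5 -0.8 4.7 4.5; 9.5 -11.4 -1.5 -0.8 4.7 4.5"}}

```text
t: 2.57
position: [0.4667, -0.0692, 0.3742]
eef_rot: [-3.076, -0.134, -0.539]
force: [0.3, 1.2, -0.5]
width: 0.0867
grasp_force: 0.0
```

```bash
python3 - <<'E'
from h import *
import pickle
s=ctrl.state();p=ctrl.get_image('wrist');pickle.dump((s,p),open('p1.pkl','wb'))
print(s['position'],s['t'],s['joints'].round(2),R.from_rotvec(s['eef_rot']).as_matrix().round(2))
# predicted rack points
g=np.array([.675,-.008,.12]);y=np.radians(9.6)
for t in['rack_groove','black_holder','blue_holder']:
    for d in ctrl.trace(p,t)[:1]:print(t,d['score'],d['xy'],d['pixels'].sum())
cv2.imwrite('pics/w1.png',cv2.resize(np.clip(p['img'][...,::-1]*1.5,0,255).astype(np.uint8),(800,600),interpolation=cv2.INTER_CUBIC))
E
```

```text
[ 0.46666304 -0.06915962  0.37420708] 2.5667 [ 0.7  -0.27 -0.48  1.94 -0.25  1.13 -1.2 ] [[ 0.94  0.09  0.34]
 [ 0.08 -1.    0.03]
 [ 0.34 -0.   -0.94]]
rack_groove 0.66 [243.4, 94.3] 10647
black_holder 0.81 [51.6, 176.0] 4502
blue_holder 0.83 [414.5, 204.8] 3851
```

View pics/w1.png

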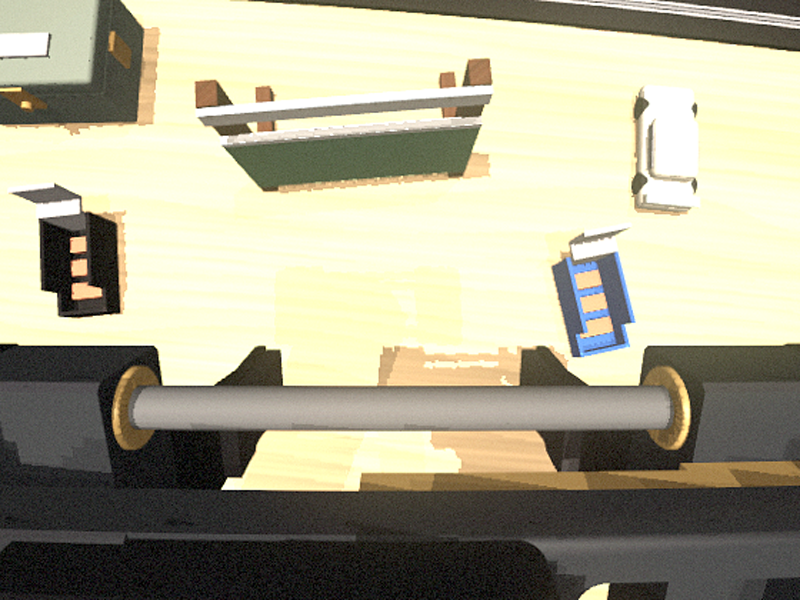

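The wrist view (800-wide pixels) shows the black holder at (80,255) and its lip at (45,195). The rack's sheet top edge runs from (222,143) to (480,126), and the rail from (197,112) to (492,90). Blue and the car are on the right. I'll fit the poses now.

```bash
cat >> h.py <<'E'
def hull(a,b,c,d,e,f): return np.array([[x,y,z] for x in(a,b) for y in(c,d) for z in(e,f)])/1000.
PARTS=[hull(-72,0,-25,25,0,46),hull(-95,-72,-25,25,0,24),hull(-4,0,-21,21,0,54),hull(0,14,-21,21,50,54),hull(10,14,-21,21,50,88)]
def sil(p,T,s=None,ss=4):
    m=np.zeros((420*ss,560*ss),np.uint8)
    for P in PARTS:
        u=proj(p,P@T[:3,:3].T+T[:3,3],s)
        h=cv2.convexHull(((u+.5)*ss).astype(np.float32)).astype(np.int32);cv2.fillConvexPoly(m,h,1)
    return cv2.resize(m.astype(np.float32),(560,420),interpolation=cv2.INTER_AREA)
def fit(views,x0):
    """views: (pic,mask,state); fits x,y,yaw of a level holder on the table"""
    from scipy.optimize import minimize
    def T(v):
        M=np.eye(4);M[:3,:3]=R.from_euler('z',v[2]).as_matrix();M[:2,3]=v[:2];return M
    def cost(v):
        c=0
        for p,m,s in views:
            q=sil(p,T(v),s);i=np.minimum(q,m).sum();c+=1-i/(np.maximum(q,m).sum()+1e-9)
        return c
    best=None
    for dy in(-.3,0,.3):
        r=minimize(cost,[x0[0],x0[1],x0[2]+dy],method='Nelder-Mead',options=dict(initial_simplex=np.array([x0[0],x0[1],x0[2]+dy])+np.array([[0,0,0],[.02,0,0],[0,.02,0],[0,0,.15]])))
        if best is None or r.fun<best.fun:best=r
    return best
E
python3 - <<'E'
from h import *
import pickle
s,p=pickle.load(open('p1.pkl','rb'));k=560/800
for n,a,b,z in(('sheet top',(222,143),(480,126),.12),('rail bot',(203,125),(490,100),.15),('rail top',(197,110),(492,88),.166)):
    A=atz(p,np.array(a)*k,z,s);B=atz(p,np.array(b)*k,z,s);print(n,A.round(3),B.round(3),((A+B)/2).round(4),np.linalg.norm(A-B).round(3),'yaw',np.degrees(np.arctan2(-(A-B)[0],(A-B)[1])).round(1))
s=ctrl.state();V=[]
for n in('scene','side','wrist'):
    q=ctrl.get_image(n);d=ctrl.trace(q,'black_holder')
    if d:V.append((q,d[0]['pixels'],s if n=='wrist' else None));print(n,d[0]['score'],d[0]['xy'],d[0]['pixels'].sum())
pickle.dump(V,open('v.pkl','wb'))
for W in [V]+[[v] for v in V]:
    r=fit(W,[.60,.25,.1]);print(r.x[:2].round(4),np.degrees(r.x[2]).round(1),r.fun)
E
```

```text
sheet top [0.649 0.089 0.12 ] [ 0.681 -0.115  0.12 ] [ 0.6647 -0.0127  0.12  ] 0.207 yaw 8.9
rail bot [0.649 0.093 0.15 ] [ 0.687 -0.117  0.15 ] [ 0.6679 -0.0121  0.15  ] 0.213 yaw 10.2
rail top [0.653 0.091 0.166] [ 0.687 -0.115  0.166] [ 0.6698 -0.0123  0.166 ] 0.209 yaw 9.4
scene 0.78 [435.6, 246.7] 1300
side 0.57 [258.2, 184.8] 734
wrist 0.7 [49.8, 174.1] 4437
[0.5978 0.2676] 10.3 0.17473065853118896
[0.5972 0.2685] 10.2 0.0340423583984375
[0.5971 0.2678] 10.8 0.06672650575637817
[0.5981 0.2665] 11.3 0.025427937507629395
```

```bash
python3 - <<'E'
from h import *
print(rel([.5165,.2524,.22],tool(10.6,40)))
E
```

```text
[  2.06 -31.5   17.17   2.77  20.09  -4.79]
```

Emit:
{"op": "arm_command", "data": {"commands": "0.2 -3.5 1.9 0.3 2.2 -0.5; 0.5 -7 3.8 0.6 4.5 -1; 0.7 -10.5 5.7 0.9 6.7 -1.6; 0.9 -14 7.6 1.2 8.9 -2.1; 1.1 -17.5 9.5 1.5 11.2 -2.7; 1.4 -21 11.4 1.8 13.4 -3.2; 1.6 -24.5 13.4 2.2 15.6 -3.7; 1.8 -28 15.3 2.5 17.9 -4.3; 2.05 -31.5 17.2 2.8 20.1 -4.8; 2.05 -31.5 17.2 2.8 20.1 -4.8"}}

```text
t: 3.9
position: [0.5103, 0.2239, 0.2258]
eef_rot: [-2.926, -0.256, -0.997]
force: [0.3, -1.6, -0.1]
width: 0.0869
grasp_force: 0.0
```

```bash
python3 - <<'E'
from h import *
import pickle
s=ctrl.state();p=ctrl.get_image('wrist')
print(s['t'],s['position'],s['joints'].round(2),'err',rel([.5165,.2524,.22],tool(10.6,40),s))
d=ctrl.trace(p,'black_holder')
if d:
    m=d[0]['pixels'];print(d[0]['score'],d[0]['xy'],m.sum(),m[:5].sum(),m[:,:3].sum())
    r=fit([(p,m,s)],[.598,.267,.18]);print(r.x[:2].round(4),np.degrees(r.x[2]).round(1),r.fun)
cv2.imwrite('pics/w2.png',p['img'][...,::-1])
E
```

```text
3.9 [0.51033746 0.22387584 0.22576317] [ 0.73 -0.15 -1.27  2.18  0.29  0.42 -2.21] err [ 0.54 -2.72  1.09  1.25  2.45 -0.16]
0.57 [242.5, 259.6] 5063 0 0
[0.5989 0.2669] 10.7 0.35768306255340576
```

```bash
python3 - <<'E'
from h import *
s=ctrl.state();print(s['position'],s['joints'].round(3),s['dq'].round(2))
print(rel([.5165,.2524,.22],tool(10.6,40)),rel([.5170,.2524,.069],tool(10.6,40)))
E
```

```text
[0.51046377 0.22343413 0.22550569] [ 0.73  -0.145 -1.268  2.18   0.289  0.417 -2.204] [-0.   -0.05  0.06 -0.01 -0.33  0.    0.33]
[ 0.55 -2.76  1.07  1.16  2.56 -0.18] [-8.59 -2.96 13.08  1.16  2.56 -0.18]
```

```bash
python3 - <<'E'
import numpy as np
path=[(-45,-2,34),(-35,0,34),(-25,5,34),(-19,9,36),(-15,12,38),(-13,13,38),(-11,13,36),(-9,13,32),(-7,12,28),(-5,12,24),(-4,11,20),(-4,9,16),(-4,7,12),(-3,6,8),(-3,4,4),(-1,1,0),(0,0,-3)]
def rect(x0,x1,z0,z1):
    X,Z=np.meshgrid(np.linspace(x0,x1,15),np.linspace(z0,z1,15));return np.c_[X.ravel(),Z.ravel()]
# hand in (tool x, tool z-up) about grasp point
H=[rect(-37.5,37.5,51,130),rect(38,95,120,180),rect(-10,10,-19,51)]
def sd(P,x0,x1,z0,z1):
    d=np.stack([x0-P[:,0],P[:,0]-x1,z0-P[:,1],P[:,1]-z1]);o=np.maximum(d,0)
    ex=np.hypot(np.maximum(o[0],o[1]),np.maximum(o[2],o[3]));return np.where(ex>0,ex,d.max(0)).min()
rot=lambda P,a:np.c_[np.cos(a)*P[:,0]+np.sin(a)*P[:,1],-np.sin(a)*P[:,0]+np.cos(a)*P[:,1]]
for gx in(-50,-58):
  for lean in(10,15,20,25,30):
    o=[]
    for h in H:
        m=[]
        for px,pz,ph in path:
            P=rot(rot(h,-np.radians(lean))+[gx,30-50],np.radians(ph))+[px,pz]
            m.append(min(sd(P,0,6,-120,0),sd(P,0,6,30,46)))
        o.append((round(min(m),1),path[int(np.argmin(m))]))
    print(gx,lean,o)
E
```

```text
-50 10 [(np.float64(12.0), (-11, 13, 36)), (np.float64(44.4), (-45, -2, 34)), (np.float64(34.9), (0, 0, -3))]
-50 15 [(np.float64(17.5), (-11, 13, 36)), (np.float64(51.6), (-45, -2, 34)), (np.float64(33.5), (0, 0, -3))]
-50 20 [(np.float64(23.0), (-11, 13, 36)), (np.float64(59.4), (-45, -2, 34)), (np.float64(32.3), (0, 0, -3))]
-50 25 [(np.float64(28.5), (-11, 13, 36)), (np.float64(67.6), (-45, -2, 34)), (np.float64(31.1), (0, 0, -3))]
-50 30 [(np.float64(34.0), (-11, 13, 36)), (np.float64(76.5), (-45, -2, 34)), (np.float64(30.1), (0, 0, -3))]
-58 10 [(np.float64(19.8), (-11, 13, 36)), (np.float64(45.8), (-45, -2, 34)), (np.float64(42.9), (0, 0, -3))]
-58 15 [(np.float64(25.2), (-11, 13, 36)), (np.float64(53.7), (-45, -2, 34)), (np.float64(41.5), (0, 0, -3))]
-58 20 [(np.float64(30.7), (-11, 13, 36)), (np.float64(62.3), (-45, -2, 34)), (np.float64(40.2), (0, 0, -3))]
-58 25 [(np.float64(36.2), (-11, 13, 36)), (np.float64(71.6), (-45, -2, 34)), (np.float64(39.1), (0, 0, -3))]
-58 30 [(np.float64(41.7), (-11, 13, 36)), (np.float64(80.9), (-45, -2, 34)), (np.float64(38.1), (0, 0, -3))]
```

```bash
python3 - <<'E'
from h import *
print(rel([.5323,.2549,.20],tool(10.6,15)))
E
```

```text
[  0.6   -2.77   3.63   1.1  -22.44  -0.43]
```

Emit:
{"op": "arm_command", "data": {"commands": "0.1 -0.5 0.6 0.2 -4 -0.1; 0.2 -1 1.3 0.4 -8 -0.2; 0.3 -1.5 1.9 0.6 -12 -0.2; 0.4 -2 2.6 0.8 -16 -0.3; 0.5 -2.4 3.2 1 -20 -0.4; 0.6 -2.8 3.6 1.1 -22.4 -0.4; 0.6 -2.8 3.6 1.1 -22.4 -0.4; 0.6 -2.8 3.6 1.1 -22.4 -0.4; 0.6 -2.8 3.6 1.1 -22.4 -0.4; 0.6 -2.8 3.6 1.1 -22.4 -0.4"}}

```text
t: 4.83
position: [0.5317, 0.2541, 0.2012]
eef_rot: [-3.078, -0.283, -0.409]
force: [0.0, 0.1, 0.7]
width: 0.087
grasp_force: 0.0
```

```bash
python3 - <<'E'
from h import *
s=ctrl.state();print(s['position'],s['joints'].round(3),s['dq'].round(2))
print(rel([.5323,.2549,.20],tool(10.6,15)),rel([.5323,.2549,.0793],tool(10.6,15)))
E
```

```text
[0.53170891 0.25405655 0.20120202] [ 0.465  0.364 -1.205  1.876  0.576  0.962 -2.36 ] [ 0.   -0.   -0.   -0.    0.01  0.   -0.01]
[ 0.04 -0.07  0.14  0.05 -0.12 -0.08] [-3.11 -0.08 11.79  0.05 -0.12 -0.08]
```

Emit:
{"op": "arm_command", "data": {"commands": "-0.6 0 2.3 0 0 0; -1.2 0 4.6 0 0 0; -1.7 0 6.5 0 0 0; -2.2 0 8.3 0 0 0; -2.6 0 9.8 0 0 0; -2.9 0 11 0 0 0; -3.1 -0.1 11.8 0 -0.1 0; -3.1 -0.1 11.8 0 -0.1 0; -3.1 -0.1 11.8 0 -0.1 0; -3.1 -0.1 11.8 0 -0.1 0"}}

```text
t: 5.67
position: [0.5334, 0.2558, 0.08]
eef_rot: [-3.078, -0.282, -0.407]
force: [-0.7, -1.2, 0.1]
width: 0.087
grasp_force: 0.0
```

```bash
python3 - <<'E'
from h import *
s=ctrl.state();print(s['joints'].round(3))
print(rel([.5323,.2549,.0793],tool(10.6,15)))
p=ctrl.get_image('wrist');cv2.imwrite('pics/w3.png',p['img'][...,::-1])
E
```

```text
[ 0.285  0.513 -1.015  1.972  0.807  0.79  -2.562]
[-0.14  0.07  0.03  0.01 -0.07 -0.13]
```

View pics/w3.png

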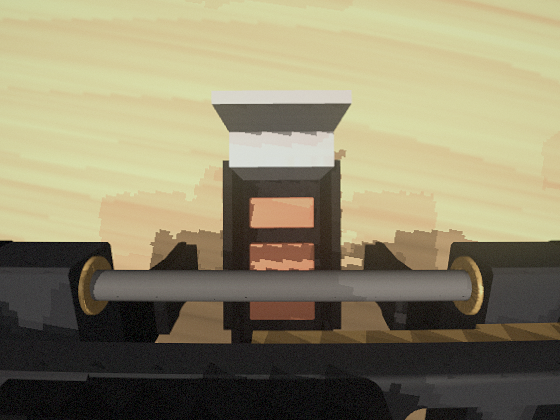

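The holder sits square and centred between the fingers, with its lip spanning (212–351, 98). I'll close the gripper.

Emit:
{"op": "arm_command", "data": {"commands": "0 0 0 0 0 0; 0 0 0 0 0 0; 0 0 0 0 0 0; 0 0 0 0 0 0; 0 0 0 0 0 0; 0 0 0 0 0 0; 0 0 0 0 0 0; 0 0 0 0 0 0; 0 0 0 0 0 0; 0 0 0 0 0 0", "fingers": 1, "newtons": 30}}

```text
t: 6.55
position: [0.533, 0.2555, 0.079]
eef_rot: [-3.078, -0.282, -0.405]
force: [0.8, 0.4, 0.6]
width: 0.0498
grasp_force: 30.0
```

```bash
python3 - <<'E'
from h import *
s=ctrl.state();print(s['joints'].round(3),s['width'],s['grasp_force'])
t=s['position'];print(rel(t+[0,0,.15],tool(10.6,15)))
# holder pose in tool frame (level holder at fit)
Tt=np.eye(4);Tt[:3,:3]=R.from_rotvec(s['eef_rot']).as_matrix();Tt[:3,3]=t
Th=np.eye(4);Th[:3,:3]=R.from_euler('z',10.6,degrees=True).as_matrix();Th[:2,3]=.5984,.2672
G=np.linalg.inv(Tt)@Th;np.save('G.npy',G);print(G.round(4))
E
```

```text
[ 0.284  0.515 -1.014  1.973  0.807  0.79  -2.562] 0.049790179952160035 29.995818703318946
[ 3.880e+00 -0.000e+00 -1.449e+01  3.000e-02  1.000e-02 -1.400e-01]
[[ 9.660e-01 -2.400e-03  2.587e-01  4.370e-02]
 [-2.500e-03 -1.000e+00 -1.000e-04  3.000e-04]
 [ 2.587e-01 -5.000e-04 -9.660e-01  9.350e-02]
 [ 0.000e+00  0.000e+00  0.000e+00  1.000e+00]]
```

```bash
cat >> h.py <<'E'
GR=dict(p=np.array([.667,-.0123,.12]),yaw=9.5)
def goal(px,pz,phi,dy=0):
    """tool pose putting holder point (0,0,50) at groove-frame (px,dy,pz) mm with the front up by phi deg"""
    Rg=R.from_euler('z',GR['yaw'],degrees=True).as_matrix()
    Th=np.eye(4);Th[:3,:3]=Rg@R.from_euler('y',phi,degrees=True).as_matrix()
    Th[:3,3]=GR['p']+Rg@np.array([px,dy,pz])/1000-Th[:3,:3]@[0,0,.05]
    T=Th@np.linalg.inv(np.load('G.npy'));return T[:3,3],T[:3,:3]
E
python3 - <<'E'
from h import *
s=ctrl.state();A=(s['position']+[0,0,.13],R.from_rotvec(s['eef_rot']).as_matrix())
g=goal(-100,20,34);print(g[0]);print(rel(*g,frm=A))
E
```

```text
[ 0.52998195 -0.03474539  0.20115999]
[ -5.58  28.48  -0.69  -0.04 -34.     1.1 ]
```

Emit:
{"op": "arm_command", "data": {"commands": "0.4 0 -1.5 0 0 0; 0.9 0 -3.4 0 0 0; 1.4 0 -5.3 0 0 0; 1.9 0 -7.2 0 0 0; 2.4 0 -9.1 0 0 0; 2.9 0 -11 0 0 0; 3.4 0 -12.6 0 0 0; 3.4 0 -12.6 0 0 0; 3.4 0 -12.6 0 0 0; 3.4 0 -12.6 0 0 0"}}

```text
t: 7.38
position: [0.5329, 0.2549, 0.2084]
eef_rot: [-3.079, -0.281, -0.403]
force: [-0.5, 0.6, -1.8]
width: 0.0499
grasp_force: 30.0
```

Emit:
{"op": "arm_command", "data": {"commands": "-0.6 2.9 -0.1 0 -3.4 0.1; -1.2 5.8 -0.2 0 -6.8 0.2; -1.8 8.7 -0.3 0 -10.2 0.3; -2.4 11.6 -0.3 0 -13.6 0.4; -3 14.5 -0.4 0 -17 0.5; -3.5 17.4 -0.5 0 -20.4 0.6; -4.1 20.3 -0.5 0 -23.8 0.8; -4.7 23.2 -0.6 0 -27.2 0.9; -5.2 26 -0.7 0 -31 1; -5.5 28.4 -0.7 0 -34 1.1"}}

```text
t: 8.22
position: [0.5302, -0.0362, 0.2003]
eef_rot: [3.06, 0.249, -0.521]
force: [-0.4, -0.1, -1.6]
width: 0.0496
grasp_force: 30.0
```

Emit:
{"op": "arm_command", "data": {"commands": "0 0 0 0 0 0; 0 0 0 0 0 0; 0 0 0 0 0 0; 0 0 0 0 0 0; 0 0 0 0 0 0; 0 0 0 0 0 0; 0 0 0 0 0 0; 0 0 0 0 0 0; 0 0 0 0 0 0; 0 0 0 0 0 0"}}

```text
t: 9.05
position: [0.5308, -0.0337, 0.202]
eef_rot: [3.061, 0.251, -0.512]
force: [-0.3, 0.2, -1.6]
width: 0.0495
grasp_force: 30.0
```

```bash
python3 - <<'E'
from h import *
import pickle
s=ctrl.state();print(s['t'],s['position'],s['joints'].round(2));print('err',rel(*goal(-100,20,34)),'width',s['width'])
p=ctrl.get_image('wrist');q=ctrl.get_image('scene');r=ctrl.get_image('side')
pickle.dump((s,p,q,r),open('p4.pkl','wb'))
def crop(n,x,y,w,h,k,g=1.6): return np.clip(cv2.resize(n['img'][y:y+h,x:x+w,::-1],None,fx=k,fy=k,interpolation=cv2.INTER_CUBIC)*g,0,255)
im=np.zeros((600,800,3))
a=crop(p,0,0,560,240,800/560,1.2);im[:a.shape[0]]=a
a=crop(q,220,170,140,80,3);im[345:585,:420]=a[:240]
a=crop(r,240,150,120,80,3);im[345:585,430:790]=a[:240]
cv2.imwrite('pics/c4.png',im)
E
```

```text
9.05 [ 0.53080266 -0.03374502  0.20201243] [ 0.73  0.59 -1.06  1.61  0.45  1.58 -1.82]
err [-0.06  0.09  0.11 -0.04 -0.01  0.01] width 0.04949024017480443[ WARN:0@3.727] global loadsave.cpp:1063 imwrite_ Unsupported depth image for selected encoder is fallbacked to CV_8U.
```

View pics/c4.png

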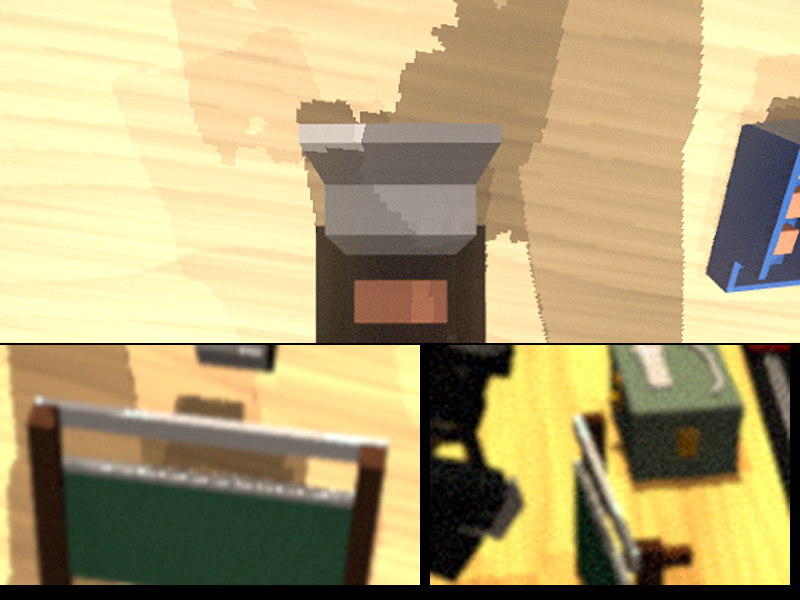

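The holder is held square at the expected tilt, with its lip at (300–500, 130) in the top panel. The scene panel shows the groove clear. I'll check the rack estimate against image edges before inserting.

```bash
python3 - <<'E'
from h import *
import pickle
s0,o=pickle.load(open('p0.pkl','rb'));s1,p1=pickle.load(open('p1.pkl','rb'))
from scipy.optimize import least_squares
E={'rft':(0,46),'rfb':(0,30),'rbt':(6,46),'rbb':(6,30),'sf':(0,0),'sb':(6,0)}
Rg=lambda y:R.from_euler('z',y,degrees=True).as_matrix()
def edge_row(p,s,g,yaw,e,col):
    ys=np.linspace(-.085,.085,200);X=np.c_[np.full(200,e[0]/1000),ys,np.full(200,e[1]/1000)]@Rg(yaw).T+g
    u=proj(p,X,s);i=np.argsort(u[:,0]);return np.interp(col,u[i,0],u[i,1])
g=np.array([.667,-.0123,.12])
for nm,p,s,cols,off in(('scene',o['scene'],None,(255,275,310,325),0),('wrist',p1,s1,(180,220,260,310),0)):
    gray=cv2.cvtColor(p['img'],cv2.COLOR_RGB2GRAY).astype(float)
    for c in cols:
        pr={k:round(float(edge_row(p,s,g,9.5,e,c)),1) for k,e in E.items()}
        prof=gray[:,c-1:c+2].mean(1);d=np.diff(prof)
        lo,hi=int(min(pr.values()))-8,int(max(pr.values()))+8
        print(nm,c,pr);print('   ',lo,[int(v) for v in prof[lo:hi]])
E
```

```text
scene 255 {'rft': 190.4, 'rfb': 197.0, 'rbt': 192.7, 'rbb': 199.3, 'sf': 208.9, 'sb': 211.3}
    182 [135, 134, 135, 137, 140, 143, 144, 147, 153, 151, 127, 84, 62, 60, 61, 64, 81, 112, 134, 139, 139, 139, 140, 140, 139, 134, 118, 104, 110, 105, 74, 50, 35, 28, 28, 27, 27]
scene 275 {'rft': 192.8, 'rfb': 199.5, 'rbt': 195.2, 'rbb': 201.8, 'sf': 211.5, 'sb': 213.8}
    184 [142, 141, 140, 139, 139, 138, 137, 139, 146, 150, 136, 101, 70, 61, 60, 61, 70, 100, 127, 136, 135, 137, 139, 141, 140, 137, 128, 115, 109, 103, 82, 59, 43, 31, 27, 28, 27]
scene 310 {'rft': 197.2, 'rfb': 203.9, 'rbt': 199.5, 'rbb': 206.2, 'sf': 216.0, 'sb': 218.3}
    189 [136, 137, 139, 141, 142, 141, 142, 147, 152, 145, 117, 78, 62, 61, 62, 68, 90, 118, 136, 138, 137, 138, 141, 138, 136, 133, 120, 104, 102, 94, 69, 50, 35, 28, 28, 28, 27]
scene 325 {'rft': 199.0, 'rfb': 205.7, 'rbt': 201.4, 'rbb': 208.1, 'sf': 217.9, 'sb': 220.2}
    191 [135, 136, 137, 139, 139, 136, 136, 143, 150, 140, 109, 74, 63, 61, 62, 69, 92, 120, 136, 140, 139, 139, 138, 140, 142, 137, 119, 103, 106, 98, 70, 49, 35, 27, 27, 27, 26]
wrist
[... 453 characters left out ...]
 164, 98, 85, 93, 90, 92, 90, 89, 161, 185, 184, 186, 192, 193, 194, 204, 138, 160, 155, 152, 146, 181, 85, 88, 64, 59, 61]
wrist 260 {'rft': 69.9, 'rfb': 77.8, 'rbt': 64.3, 'rbb': 72.4, 'sf': 90.8, 'sb': 85.8}
    56 [186, 188, 190, 191, 189, 190, 193, 196, 188, 193, 204, 205, 206, 206, 212, 150, 91, 91, 93, 93, 93, 91, 85, 180, 192, 185, 183, 188, 189, 187, 196, 187, 153, 157, 159, 141, 129, 88, 87, 61, 62, 62]
wrist 310 {'rft': 66.3, 'rfb': 74.2, 'rbt': 60.7, 'rbb': 68.8, 'sf': 87.2, 'sb': 82.2}
    52 [96, 97, 98, 97, 100, 99, 99, 98, 91, 119, 190, 208, 205, 206, 209, 169, 107, 90, 92, 92, 94, 92, 92, 91, 88, 89, 96, 94, 105, 99, 144, 216, 157, 157, 157, 139, 141, 83, 87, 70, 66, 65, 68]
```

```bash
python3 - <<'E'
from h import *
for q in[(-85,10,38),(-70,2,41),(-58,-2,44),(-50,-2,44),(-42,-1,44),(-36,0.5,44),(-31,2,44)]:print(q,rel(*goal(*q)))
E
```

```text
(-85, 10, 38) [ 2.01  0.08  0.18 -0.06 -4.    0.01]
(-70, 2, 41) [ 3.95  0.07  0.18 -0.06 -7.    0.01]
(-58, -2, 44) [  5.49   0.07  -0.09  -0.07 -10.     0.01]
(-50, -2, 44) [  6.25   0.07  -0.35  -0.07 -10.     0.01]
(-42, -1, 44) [  6.97   0.06  -0.71  -0.07 -10.     0.01]
(-36, 0.5, 44) [  7.49   0.06  -1.05  -0.07 -10.     0.01]
(-31, 2, 44) [  7.91   0.06  -1.35  -0.07 -10.     0.01]
```

Emit:
{"op": "arm_command", "data": {"commands": "1 0.05 0.1 0 -2 0; 2 0.08 0.18 0 -4 0; 3.95 0.07 0.18 0 -7 0; 5.5 0.07 -0.1 0 -10 0; 6.25 0.07 -0.35 0 -10 0; 6.95 0.06 -0.7 0 -10 0; 7.5 0.06 -1.05 0 -10 0; 7.5 0.06 -1.05 0 -10 0; 7.5 0.06 -1.05 0 -10 0; 7.5 0.06 -1.05 0 -10 0"}}

```text
t: 10.03
position: [0.6039, -0.0226, 0.1882]
eef_rot: [2.992, 0.245, -0.772]
force: [-0.3, -0.3, -1.5]
width: 0.0499
grasp_force: 30.0
```

```bash
python3 - <<'E'
from h import *
s=ctrl.state();print(s['t'],s['force'].round(1),'err',rel(*goal(-36,.5,44)),s['joints'].round(2))
q=ctrl.get_image('scene');r=ctrl.get_image('side')
T=np.eye(4);T[:3,3]=s['position'];T[:3,:3]=R.from_rotvec(s['eef_rot']).as_matrix();T=T@np.load('G.npy')
def crop(n,x,y,w,h,k,g,pts): 
    a=np.clip(cv2.resize(n['img'][y:y+h,x:x+w,::-1],None,fx=k,fy=k,interpolation=cv2.INTER_CUBIC)*g,0,255).astype(np.uint8)
    for u in proj(n,pts): cv2.circle(a,tuple(int(v) for v in ((u+.5-[x,y])*k)),2,(0,0,255),-1)
    return a
L=np.array([[x,y,z] for x in(10,14) for y in(-21,21) for z in(50,88)])/1000@T[:3,:3].T+T[:3,3]
Rg=R.from_euler('z',9.5,degrees=True).as_matrix()
K=np.array([[x,y,z] for x in(0,6) for y in(-80,80) for z in(0,30,46)])/1000@Rg.T+GR['p']
P=np.vstack([L,K])
im=np.zeros((600,800,3),np.uint8)
im[:,:490]=crop(q,225,170,140,100,6,1.8,P)[:600,:490] if 0 else cv2.resize(crop(q,225,170,140,100,6,1.8,P),(490,600*490//840))[:600].copy() if 0 else 0
a=crop(q,225,170,130,75,6,1.8,P)[:, :780];im[:380,:780]=a[:380]
b=crop(r,270,160,90,44,5,1.8,P);im[380:600,:450]=b[:220]
cv2.imwrite('pics/c5.png',im)
E
```

```text
10.0333 [-0.3 -0.3 -1.5] err [ 0.06 -0.02  0.05 -0.05 -0.07 -0.01] [ 0.5   0.82 -0.94  1.3   0.52  1.83 -1.84]
```

View pics/c5.png

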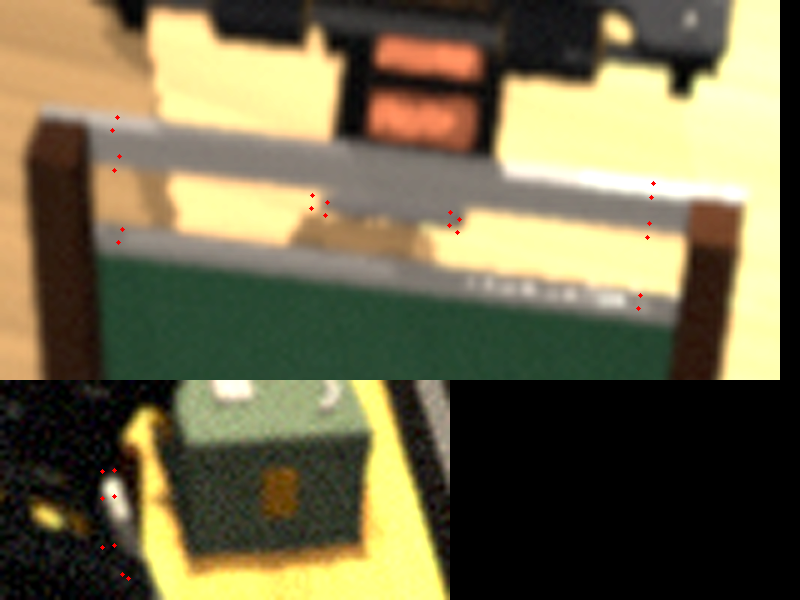

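The lip shows just below the rail at (320–455, 195–222) in the scene panel, matching the predicted dots. It is centred between the posts at about 388. Continuing.

```bash
python3 - <<'E'
from h import *
for q in[(-31,2,44),(-27,3.5,44),(-23,5,44),(-21,7,44),(-19,9,44),(-17,11,42),(-15,12,40),(-13,13,38),(-11,13,36)]:print(q,rel(*goal(*q)))
E
```

```text
(-31, 2, 44) [ 0.42 -0.03 -0.34 -0.05 -0.04 -0.02]
(-27, 3.5, 44) [ 0.7  -0.03 -0.67 -0.05 -0.04 -0.02]
(-23, 5, 44) [ 0.97 -0.03 -0.99 -0.05 -0.04 -0.02]
(-21, 7, 44) [ 1.05 -0.03 -1.27 -0.05 -0.04 -0.02]
(-19, 9, 44) [ 1.13 -0.03 -1.54 -0.05 -0.04 -0.02]
(-17, 11, 42) [ 1.05 -0.03 -1.61 -0.04  1.96 -0.01]
(-15, 12, 40) [ 1.03 -0.03 -1.59 -0.04  3.96 -0.01]
(-13, 13, 38) [ 1.02 -0.03 -1.56 -0.03  5.96 -0.01]
(-11, 13, 36) [ 1.06 -0.03 -1.44 -0.03  7.96 -0.01]
```

Emit:
{"op": "arm_command", "data": {"commands": "0.2 0 -0.15 0 0 0; 0.42 -0.03 -0.34 0 0 0; 0.7 -0.03 -0.67 0 0 0; 0.97 -0.03 -1 0 0 0; 1.05 -0.03 -1.27 0 0 0; 1.13 -0.03 -1.54 0 0 0; 1.05 -0.03 -1.6 0 2 0; 1.03 -0.03 -1.6 0 4 0; 1.02 -0.03 -1.55 0 6 0; 1.02 -0.03 -1.55 0 6 0"}}

```text
t: 10.97
position: [0.6204, -0.0193, 0.1969]
eef_rot: [3.037, 0.249, -0.614]
force: [0.1, 0.2, -1.5]
width: 0.0497
grasp_force: 30.0
```

```bash
python3 - <<'E'
from h import *
s=ctrl.state();print(s['t'],s['force'].round(1),s['wrist_torque'].round(2),s['joints'].round(2),'err',rel(*goal(-13,13,38)))
for q in[(-12,13,37),(-11,13,36),(-9,13,32),(-8,12.5,30),(-7,12,28),(-5,12,24),(-4,11,20),(-4,9,16),(-4,7,12)]:print(q,rel(*goal(*q)))
q=ctrl.get_image('scene');P=[]
a=cv2.resize(q['img'][165:245,225:355,::-1],None,fx=6,fy=6,interpolation=cv2.INTER_CUBIC);cv2.imwrite('pics/c6.png',np.clip(a*1.8,0,255).astype(np.uint8))
E
```

```text
10.9667 [ 0.1  0.2 -1.5] [ 0.14 -0.5  -0.02] [ 0.52  0.78 -0.97  1.32  0.53  1.74 -1.84] err [-0.03  0.03  0.03 -0.03 -0.14  0.01]
(-12, 13, 37) [-0.02  0.03  0.09 -0.03  0.86  0.01]
(-11, 13, 36) [-0.    0.03  0.16 -0.03  1.86  0.01]
(-9, 13, 32) [-0.1   0.03  0.49 -0.02  5.86  0.01]
(-8, 12.5, 30) [-0.13  0.03  0.72 -0.01  7.86  0.01]
(-7, 12, 28) [-0.14  0.03  0.94 -0.01  9.86  0.01]
(-5, 12, 24) [-1.800e-01  3.000e-02  1.320e+00  0.000e+00  1.386e+01  1.000e-02]
(-4, 11, 20) [-2.500e-01  3.000e-02  1.840e+00  1.000e-02  1.786e+01  1.000e-02]
(-4, 9, 16) [-3.300e-01  3.000e-02  2.500e+00  2.000e-02  2.186e+01  1.000e-02]
(-4, 7, 12) [-3.800e-01  4.000e-02  3.170e+00  3.000e-02  2.586e+01  1.000e-02]
```

View pics/c6.png

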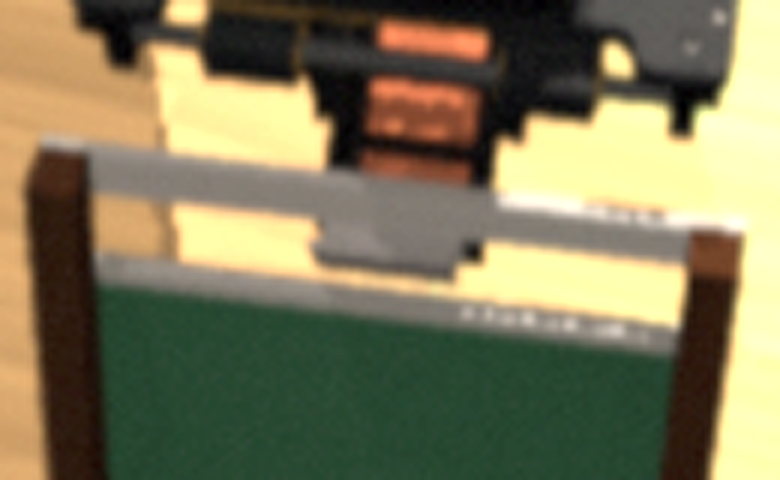

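The lip now overlaps the rail at (318–480, 190–275) and nothing is touching (force −1.5 N is just the weight). Swinging down.

Emit:
{"op": "arm_command", "data": {"commands": "0 0.03 0.16 0 1.9 0; -0.05 0.03 0.32 0 3.9 0; -0.1 0.03 0.5 0 5.9 0; -0.13 0.03 0.72 0 7.9 0; -0.14 0.03 0.94 0 9.9 0; -0.18 0.03 1.32 0 13.9 0; -0.25 0.03 1.84 0 17.9 0; -0.33 0.03 2.5 0 21.9 0; -0.33 0.03 2.5 0 21.9 0; -0.33 0.03 2.5 0 21.9 0"}}

```text
t: 11.85
position: [0.6071, -0.0225, 0.1744]
eef_rot: [3.128, 0.255, -0.035]
force: [-0.9, -0.8, -1.3]
width: 0.0497
grasp_force: 30.0
```

```bash
python3 - <<'E'
from h import *
s=ctrl.state();print(s['t'],s['force'].round(1),s['wrist_torque'].round(2),s['joints'].round(2),'err',rel(*goal(-4,9,16)))
for q in[(-4,8,14),(-4,7,12),(-3,6,8),(-3,5,6),(-3,4,4),(-2.5,3,2),(-2,2,0),(-1.5,1,-1),(-1,0,-2)]:print(q,rel(*goal(*q)))
E
```

```text
11.85 [-0.9 -0.8 -1.3] [-0.02 -0.02  0.01] [ 0.77  0.59 -1.09  1.65  0.54  1.26 -1.84] err [ 0.09 -0.06 -0.07  0.05  0.28 -0.03]
(-4, 8, 14) [-0.06 -0.06  0.23  0.05  2.28 -0.03]
(-4, 7, 12) [-0.21 -0.06  0.53  0.06  4.28 -0.03]
(-3, 6, 8) [-0.37 -0.06  1.06  0.07  8.28 -0.02]
(-3, 5, 6) [-0.5  -0.06  1.38  0.07 10.28 -0.02]
(-3, 4, 4) [-0.61 -0.07  1.7   0.08 12.28 -0.02]
(-2.5, 3, 2) [-0.66 -0.07  2.03  0.08 14.28 -0.02]
(-2, 2, 0) [-0.71 -0.07  2.36  0.09 16.28 -0.02]
(-1.5, 1, -1) [-0.71 -0.07  2.58  0.09 17.28 -0.02]
(-1, 0, -2) [-0.7  -0.07  2.8   0.09 18.28 -0.02]
```

Emit:
{"op": "arm_command", "data": {"commands": "-0.06 -0.06 0.23 0 2.3 0; -0.21 -0.06 0.53 0 4.3 0; -0.3 -0.06 0.8 0 6.3 0; -0.37 -0.06 1.06 0 8.3 0; -0.5 -0.06 1.38 0 10.3 0; -0.61 -0.07 1.7 0 12.3 0; -0.66 -0.07 2.03 0 14.3 0; -0.71 -0.07 2.36 0 16.3 0; -0.71 -0.07 2.36 0 16.3 0; -0.71 -0.07 2.36 0 16.3 0"}}

```text
t: 12.68
position: [0.6005, -0.0223, 0.151]
eef_rot: [-3.084, -0.253, -0.407]
force: [-3.6, -0.6, -2.7]
width: 0.0497
grasp_force: 30.0
```

```bash
python3 - <<'E'
from h import *
s=ctrl.state();print(s['t'],s['force'].round(1),s['wrist_torque'].round(2),s['joints'].round(2),'err',rel(*goal(-2,2,0)))
for q in[(-1,1,-1),(0,0,-2),(0,-1,-3),(1,-2,-3)]:print(q,rel(*goal(*q)))
E
```

```text
12.6833 [-3.6 -0.6 -2.7] [-0.25  1.34  0.06] [ 0.96  0.47 -1.17  1.9   0.57  0.84 -1.86] err [-0.11  0.06 -0.02  0.03 -0.06  0.01]
(-1, 1, -1) [-0.12  0.06  0.2   0.03  0.94  0.01]
(0, 0, -2) [-0.12  0.06  0.42  0.03  1.94  0.01]
(0, -1, -3) [-0.22  0.06  0.62  0.03  2.94  0.01]
(1, -2, -3) [-0.15  0.06  0.74  0.03  2.94  0.01]
```

```bash
python3 - <<'E'
from h import *
for q in[(-3,1,-0.5),(-3,0,-1),(-3,-1,-1),(-3,-2,-2),(-3,-4,-3)]:print(q,rel(*goal(*q)))
E
```

```text
(-3, 1, -0.5) [-0.27  0.06  0.1   0.03  0.44  0.01]
(-3, 0, -1) [-0.34  0.06  0.24  0.03  0.94  0.01]
(-3, -1, -1) [-0.36  0.06  0.34  0.03  0.94  0.01]
(-3, -2, -2) [-0.46  0.06  0.54  0.03  1.94  0.01]
(-3, -4, -3) [-0.59  0.06  0.83  0.03  2.94  0.01]
```

Emit:
{"op": "arm_command", "data": {"commands": "-0.1 0.03 0 0 0 0; -0.2 0.05 0.05 0 0.2 0; -0.27 0.06 0.1 0 0.4 0; -0.3 0.06 0.17 0 0.7 0; -0.34 0.06 0.24 0 0.9 0; -0.35 0.06 0.29 0 0.9 0; -0.36 0.06 0.34 0 0.9 0; -0.36 0.06 0.34 0 0.9 0; -0.36 0.06 0.34 0 0.9 0; -0.36 0.06 0.34 0 0.9 0"}}

```text
t: 13.52
position: [0.5981, -0.0231, 0.147]
eef_rot: [-3.078, -0.253, -0.436]
force: [-2.2, 1.2, 3.8]
width: 0.0496
grasp_force: 30.0
```

```bash
python3 - <<'E'
from h import *
s=ctrl.state();print(s['t'],s['force'].round(1),s['wrist_torque'].round(2),'err',rel(*goal(-3,-1,-1)))
for q in[(-3,-2,-2),(-2,-3,-2),(-2,-4,-3)]:print(q,rel(*goal(*q)))
E
```

```text
13.5167 [-2.2  1.2  3.8] [0.08 0.18 0.07] err [-0.02  0.02  0.02  0.03 -0.14  0.03]
(-3, -2, -2) [-0.13  0.02  0.21  0.03  0.86  0.03]
(-2, -3, -2) [-0.06  0.02  0.34  0.03  0.86  0.03]
(-2, -4, -3) [-0.16  0.02  0.53  0.04  1.86  0.03]
```

Force is now up +3.8 N and back −2.2 N, so the tongue is on the sheet and the plate is against it. Releasing.

Emit:
{"op": "arm_command", "data": {"commands": "0 0 0 0 0 0; 0 0 0 0 0 0; 0 0 0 0 0 0; 0 0 0 0 0 0; 0 0 0 0 0 0; 0 0 0 0 0 0; 0 0 0 0 0 0; 0 0 0 0 0 0; 0 0 0 0 0 0; 0 0 0 0 0 0", "fingers": 0}}

```text
t: 14.35
position: [0.5978, -0.0232, 0.1467]
eef_rot: [-3.078, -0.253, -0.435]
force: [-0.3, -0.1, -0.2]
width: 0.0864
grasp_force: 0.0
```

```bash
python3 - <<'E'
from h import *
s=ctrl.state();print(s['t'],s['force'].round(1),s['width'])
print(rel(s['position']+[-.03,-.005,.15],R.from_rotvec(s['eef_rot']).as_matrix()))
q=ctrl.get_image('scene');r=ctrl.get_image('wrist')
a=np.zeros((600,800,3),np.uint8)
a[:400,:650]=np.clip(cv2.resize(q['img'][165:245,225:355,::-1],(650,400),interpolation=cv2.INTER_CUBIC)*1.8,0,255)
a[400:,:400]=cv2.resize(r['img'][:280,:,::-1],(400,200))
cv2.imwrite('pics/c7.png',a)
E
```

```text
14.35 [-0.3 -0.1 -0.2] 0.08643743890653936
[ 1.240e+00  1.000e-02 -1.526e+01  0.000e+00  0.000e+00  0.000e+00]
```

View pics/c7.png

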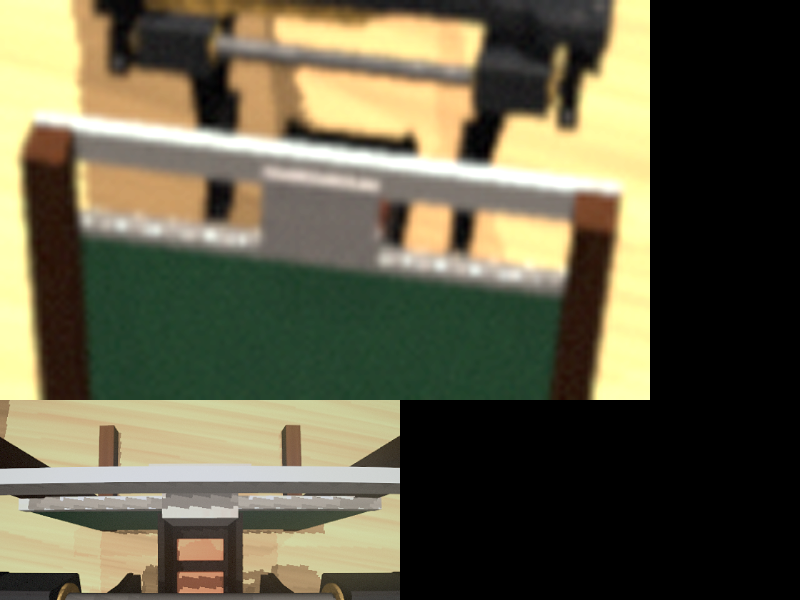

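The lip now stands behind the rail at (263–380, 175–265), the tongue is on the sheet, and the holder hangs centred between the posts. Retreating up and back.

Emit:
{"op": "arm_command", "data": {"commands": "0 0 -0.7 0 0 0; 0 0 -2 0 0 0; 0 0 -3.5 0 0 0; 0 0 -5 0 0 0; 0 0 -7 0 0 0; 0 0 -9 0 0 0; 0 0 -11 0 0 0; 0 0 -13 0 0 0; 0 0 -13 0 0 0; 0 0 -13 0 0 0"}}

```text
t: 15.28
position: [0.5625, -0.0292, 0.2727]
eef_rot: [-3.081, -0.252, -0.438]
force: [-0.3, -0.2, -0.9]
width: 0.0872
grasp_force: 0.0
```

```bash
python3 - <<'E'
from h import *
s=ctrl.state();print(s['t'],s['position'],s['force'].round(1))
q=ctrl.get_image('scene');V=[(q,t,ctrl.trace(q,t)) for t in('black_holder','blue_holder','car_body')]
for _,t,d in V:print(t,[(round(e['score'],2),e['xy']) for e in d[:2]])
b=ctrl.trace(q,'black_lip');print([(round(e['score'],2),e['xy']) for e in b[:2]])
Rg=R.from_euler('z',9.5,degrees=True).as_matrix();g=GR['p']+Rg@[-.002,0,0]
for y in(-21,21):print('pred lip top',proj(q,g+Rg@np.array([.012,y/1000,.038])))
cv2.imwrite('pics/final.png',np.clip(cv2.resize(q['img'][150:270,120:360,::-1],(800,400),interpolation=cv2.INTER_CUBIC)*1.7,0,255).astype(np.uint8))
E
```

```text
15.2833 [ 0.56254249 -0.02924187  0.27272915] [-0.3 -0.2 -0.9]
black_holder []
blue_holder [(0.72, [197.2, 188.8])]
car_body [(0.84, [134.2, 232.8])]
[(0.64, [292.8, 207.7])]
pred lip top [[275.56958837 200.13007053]]
pred lip top [[299.10358686 203.07426377]]
```

View pics/final.png

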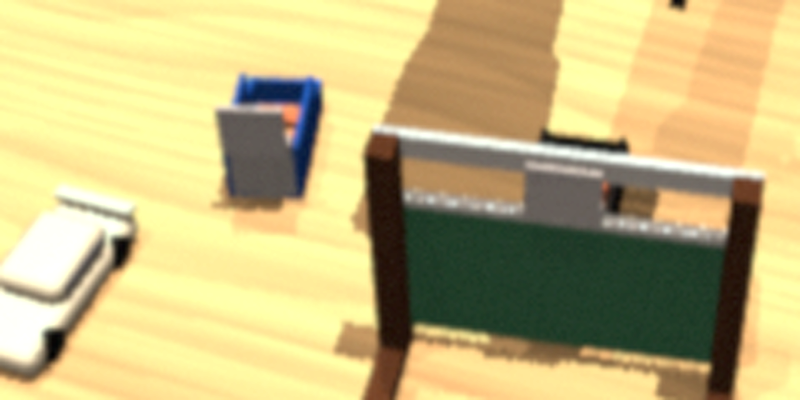

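The holder hangs level at mid-groove, with its lip at (525–603, 165–228). Blue and the car haven't moved, and the arm is clear.

```bash
python3 -c "
from rig import ctrl
print(ctrl.sign_off())"
```

```text
the job is handed in; nothing more can be done
None
```

The black holder hangs level near the middle of the groove and the job is handed in at about 15 s on the robot clock; the last picture shows the blue holder and car body unmoved and the arm clear, but sign-off returned no verdict.

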